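# Line up the beaker series on the kiln setters

### The arm

A 6-joint arm with a two-finger parallel gripper is mounted at the origin on the work surface. World frame = base frame: x ahead of the robot, y to its left, z up, the work surface at z = 0. Lengths are in m, angles in rad, forces in N, time in s.
With the tool pointing down it reaches from about 0.25 to 0.725 m from the base axis. Payload 4 kg.
Tool frame: the origin (TCP) lies on the centre line of the jaws, within the pads' length; the fingertips stand 22 mm ahead of it and the grasp point (between the pads) lies 3 mm ahead of it; z points along the fingers, y is the line along which they close (so a half turn about z gives the same grasp; the last joint's range is limited). The gripper opens to 85 mm and grips with 20 to 120 N. Pads are 22 mm wide; open, the fingers measure 114 mm over their backs; the gripper's body (76 mm by 85 mm) begins 54 mm behind the grasp point. The pads swing forward as they close: fully open they stand 13 mm farther back than shut.
Start: joints at [1.167, 0.241, 0.005, 1.335, 0, 1.571], TCP at [0.196, 0.46, 0.253] pointing down, gripper open.
Joint ranges: [-2.72, 2.72], [-1.05, 1.87], [-1.09, 1.28], [-1.99, 2.15], [-1.42, 1.44], [-3.14, 3.14]. Speed limits (rad/s): [2.79, 2.79, 3.14, 3.14, 3.14, 3.14].

### API

Orientations are given as a unit quaternion [x, y, z, w].
In Python, from workcell import bot gives the robot as it stands.
- The arm moves only by the shell command python3 -m inch 'ROWS'. ROWS is JSON, one flat list of numbers, 7 for each row, row after row: the shift along the world's x, y, z in mm, then the turn, a rotation vector about the world's x, y, z in rad, then the opening in per cent of the stroke, from 0 (shut) to 100 (fully open). A call has 1 to 8 rows; each row is the pose to reach, as a shift and turn from the pose commanded when the call began; what a row does not reach only later rows make up. A row lasts 1/12 s, in which the tool goes at most 41.7 mm and 7.16 degrees, less where a joint would pass 70% of its speed; a pose out of reach is approached as far as the arm can. A call with a gripper value outside its range is refused whole. The fingers move at their own pace and stop on an object; the grip force is fixed at half the most. Time passes only in rows, so rows that repeat a pose let the fingers close. It gives the time, the measured TCP pose, the force, the opening and the grip force at its end, in the units of the state.
- bot.get_obs(): the state, without advancing time (a new reading comes with each control period).
- bot.camera(name): name is "scene" or "top" or "wrist"; returns the picture (420x560x3 uint8, blue, green, red); there is no depth.
- bot.camera_info(name): a dict with "intrinsics" (3x3 intrinsics, pixels), "camera_from_world" (4x4, takes a point from world to camera coordinates); the wrist camera has in their place "hand_eye" (4x4, takes a point from camera to tool coordinates, whose origin is the TCP and whose axes are the flange's). Camera axes: x right, y down, z forward; pixel columns grow to the right and rows downward; lengths in m; the calibration is good to about 2 mm. The wrist camera is an equidistant fisheye: a pixel r from the principal point sees the ray r / f radians off the axis. A picture is of the moment at which its call begins: read the wrist's pose just before it. camera_info takes no time and is no camera call.
- bot.job_done(): hands the job in; it is judged then, once.
Trained networks look in the newest picture that a camera, given by its name, has taken for a name from the list of things; names that differ only in an ending like _2 or _b are one class to them, and where a whole thing is asked for, a point or a joint stands for the part that bears it (a point fixed in the world has none). Each returns a list of dicts, best first, with "confidence" (0 to 1); they miss things now and then, are a little off and sometimes report something else, mostly with a low value. They report only what shows in the picture. A call takes as long as a camera call. They do not tell look-alikes from the thing itself.
- bot.silhouettes(camera, target): "mask" (420x560 bool, what is visible of it) and "uv" ([column, row] in pixels, amid what is visible of it).
- bot.spot_point(camera, target): "uv" ([column, row] in pixels: a listed point, or the origin of a listed thing).
The state is a dict: "clock": time; "joint_pos": joint angles; "joint_vel": joint speeds; "tau": joint torques, N m; "eef_pos": TCP position; "tool_rot": TCP orientation; "ft_force": force on the tool from outside, world axes, zero at the start; "ft_torque": the same for the moment, N m; "grip_width": finger opening in m; "grasp_force": force on a finger pad.
Only numpy, scipy, OpenCV 4.12 (cv2) and the standard library are available. Lean on these libraries where they do the work, as an engineer would, in place of code of your own. Each camera call takes 0.05 s, during which the arm holds its last target. There are 200 camera calls.

### The job

Set the four white fluted beakers out on the ware board for firing: each upright in the middle of a round setter disc of its own, in order of height, with the shortest on the disc next to the plaque of pyrometric cones and the tallest at the far end of the row. They are brittle, so set them down gently: do not drop any or knock any over.

Things in the scene. Friction and masses are not known exactly. Their poses are not given: they have to be found in the camera images.
- beaker_small_center (a point): Loose white fluted porcelain beaker without a handle, open at the top, standing upright on the table; number 1 of 4 in height: 54 mm high, outer diameter 44 mm at the rim tapering to 38 mm at the foot (41 mm half-way up), wall 3.5 mm, about 70 g. The point is on its axis, half-way up (27.0 mm above the foot); its z axis points up to the mouth.
- beaker_medium_center (a point): Loose white fluted porcelain beaker without a handle, open at the top, standing upright on the table; number 2 of 4 in height: 71 mm high, outer diameter 50 mm at the rim tapering to 43 mm at the foot (46 mm half-way up), wall 3.5 mm, about 100 g. The point is on its axis, half-way up (35.5 mm above the foot); its z axis points up to the mouth.
- beaker_large_center (a point): Loose white fluted porcelain beaker without a handle, open at the top, standing upright on the table; number 3 of 4 in height: 88 mm high, outer diameter 56 mm at the rim tapering to 48 mm at the foot (52 mm half-way up), wall 3.5 mm, about 140 g. The point is on its axis, half-way up (44.0 mm above the foot); its z axis points up to the mouth.
- beaker_tall_center (a point): Loose white fluted porcelain beaker without a handle, open at the top, standing upright on the table; number 4 of 4 in height: 105 mm high, outer diameter 62 mm at the rim tapering to 53 mm at the foot (57 mm half-way up), wall 3.5 mm, about 180 g. The point is on its axis, half-way up (52.5 mm above the foot); its z axis points up to the mouth.
- disc_a: One of four alike round setter discs of buff fired clay, 80 mm across and 8 mm thick, fixed on the ware board in a straight row, 105 mm from centre to centre; which disc of the four has which place in the row varies. Origin at the centre of its underside; its flat top is 8 mm higher, 23 mm above the table.
- disc_b: One of four alike round setter discs of buff fired clay, 80 mm across and 8 mm thick, fixed on the ware board in a straight row, 105 mm from centre to centre; which disc of the four has which place in the row varies. Origin at the centre of its underside; its flat top is 8 mm higher, 23 mm above the table.
- disc_c: One of four alike round setter discs of buff fired clay, 80 mm across and 8 mm thick, fixed on the ware board in a straight row, 105 mm from centre to centre; which disc of the four has which place in the row varies. Origin at the centre of its underside; its flat top is 8 mm higher, 23 mm above the table.
- disc_d: One of four alike round setter discs of buff fired clay, 80 mm across and 8 mm thick, fixed on the ware board in a straight row, 105 mm from centre to centre; which disc of the four has which place in the row varies. Origin at the centre of its underside; its flat top is 8 mm higher, 23 mm above the table.
- cones: Plaque of terracotta, 34 x 50 x 12 mm, with three slender white pyrometric cones standing in it, 66 mm high over all; fixed on the ware board at one end of the row of discs (either end), 87 mm beyond the centre of the end disc. Origin at the centre of its underside. A plain pale cylindrical kiln prop (38 mm across, 50 mm high) stands likewise at the other end.
- board: Plywood ware board, fixed, 150 mm (its x) by 560 mm (its y) and 15 mm thick, lying across the table beyond the beakers. Origin at the centre of its underside; the row of discs runs along its y axis, centred on it.
Not all that is in view belongs to the job. Leave any green look-alike of the part that bears beaker_large_center alone. What is shaped like the part that bears beaker_small_center but red is not meant.

How it is judged:
By the outcome, as a careful person would: the job done as asked, in the order asked, and still so for the second after the job is handed in, with the robot touching nothing.
It also fails if it takes over 102 s, if anything falls off the work surface, if the arm or the gripper's body presses on something with over 40 N, if the wrist force passes 120 N, or if a joint passes its speed limit or range.

## Working session

There is one attempt and no reset: what is moved stays moved. The work goes in short steps, Python scripts to look and compute and a shell command to move; the robot and the scene stay as the last step left them, time stands still between calls to the robot, and variables do not carry over. Pictures are saved under pics/ and viewed, at most 14 in all, crops included, and the job is handed in when it is done.

```bash
mkdir -p pics
cat > h.py <<'E'
import numpy as np, cv2
from workcell import bot
def ray(cam,uv):
    i=bot.camera_info(cam);K=np.array(i["intrinsics"]);T=np.linalg.inv(np.array(i["camera_from_world"]))
    d=T[:3,:3]@np.linalg.inv(K)@np.array([uv[0],uv[1],1.]);return T[:3,3],d
def at_z(cam,uv,z):
    o,d=ray(cam,uv);return o+d*(z-o[2])/d[2]
E
python3 - <<'E'
from h import *
for c in ("scene","top"):
    cv2.imwrite(f"pics/{c}1.png",bot.camera(c)); i=bot.camera_info(c); print(c,np.linalg.inv(np.array(i["camera_from_world"])).round(3).tolist())
H={"beaker_small_center":.027,"beaker_medium_center":.0355,"beaker_large_center":.044,"beaker_tall_center":.0525,"disc_a":.015,"cones":.015,"board":0}
for c in ("top","scene"):
  for n,z in H.items():
    for r in bot.spot_point(c,n):
        if r["confidence"]>.2: print(c,n,round(r["confidence"],2),np.round(r["uv"]),at_z(c,r["uv"],z).round(3))
o=bot.get_obs();print(o["clock"],o["eef_pos"],o["tool_rot"],o["grip_width"])
E
```

```text
scene [[-0.514, 0.607, -0.606, 1.056], [0.858, 0.363, -0.364, 0.352], [-0.002, -0.707, -0.707, 0.733], [0.0, 0.0, 0.0, 1.0]]
top [[-0.003, -0.995, 0.102, 0.442], [-1.0, 0.001, -0.019, 0.02], [0.019, -0.103, -0.995, 0.921], [0.0, 0.0, 0.0, 1.0]]
top beaker_small_center 0.68 [336. 296.] [ 0.352 -0.111  0.027]
top beaker_small_center 0.61 [330. 236.] [ 0.475 -0.1    0.027]
top beaker_medium_center 0.95 [411. 233.] [ 0.479 -0.267  0.035]
top beaker_large_center 0.74 [167. 309.] [0.331 0.225 0.044]
top beaker_large_center 0.64 [135. 260.] [0.427 0.291 0.044]
top beaker_tall_center 0.96 [243. 235.] [0.475 0.077 0.052]
top beaker_tall_center 0.23 [343. 163.] [ 0.623 -0.127  0.052]
top disc_a 0.93 [197. 158.] [0.64  0.177 0.015]
top disc_a 0.9 [294. 160.] [ 0.637 -0.028  0.015]
top disc_a 0.78 [245. 158.] [0.64  0.076 0.015]
top disc_a 0.58 [343. 162.] [ 0.632 -0.133  0.015]
top cones 0.57 [153. 152.] [0.653 0.271 0.015]
top board 0.74 [270. 161.] [0.638 0.021 0.   ]
top board 0.62 [246. 159.] [ 0.641  0.074 -0.   ]
scene beaker_small_center 0.89 [264. 166.] [ 0.349 -0.111  0.027]
scene beaker_small_center 0.59 [239. 201.] [ 0.47  -0.096  0.027]
scene beaker_large_center 0.92 [433. 262.] [0.436 0.296 0.044]
scene beaker_large_center 0.8 [418. 217.] [0.342 0.236 0.044]
scene beaker_tall_center 0.82 [310. 225.] [0.477 0.071 0.052]
scene disc_a 0.93 [267. 301.] [0.641 0.078 0.015]
scene disc_a 0.84 [320. 329.] [0.642 0.182 0.015]
scene disc_a 0.64 [177. 247.] [ 0.624 -0.136  0.015]
scene disc_a 0.61 [220. 276.] [ 0.638 -0.024  0.015]
scene cones 0.94 [369. 356.] [0.646 0.27  0.015]
scene board 0.64 [245. 290.] [0.633 0.025 0.   ]
0.8 [0.19645441 0.45980163 0.25333597] [ 2.00525583e-01  9.79688465e-01  3.70193720e-05 -1.07753171e-05] 0.08566990803178139
```

View pics/top1.png

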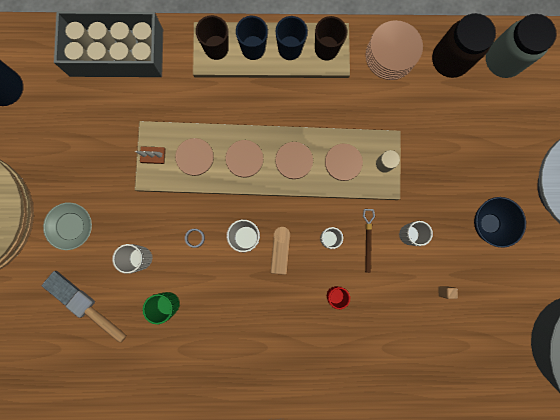

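View pics/scene1.png

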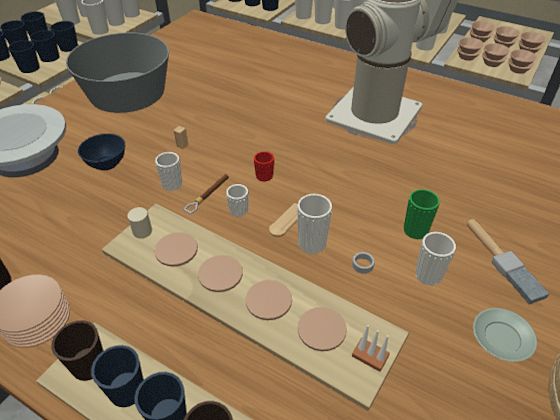

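The top picture shows the cones plaque at the left end, (150,155), and the prop at (389,160), so the row runs from disc (195,157) to disc (343,162).
Candidates for each beaker, with top pixels:
- **Small:** white (332,238) or red (338,297). I choose white.
- **Large:** white (130,259) or green (160,308). I choose white.
- **Medium:** (418,233).
- **Tall:** (243,236). The board prop (389,160) and the blue and brown cups at the top of the picture are not meant.

```bash
cat >> h.py <<'E'
from scipy.optimize import least_squares
def hull_c(cam,xy,z0,z1,r0,r1):
    i=bot.camera_info(cam);K=np.array(i["intrinsics"]);T=np.array(i["camera_from_world"])
    a=np.linspace(0,2*np.pi,60)
    P=np.vstack([np.c_[xy[0]+r*np.cos(a),xy[1]+r*np.sin(a),0*a+z] for z,r in((z0,r0),(z1,r1))])
    p=(P@T[:3,:3].T+T[:3,3])@K.T;p=(p[:,:2]/p[:,2:]).astype(np.float32)
    M=cv2.moments(cv2.convexHull(p));return np.array([M["m10"]/M["m00"],M["m01"]/M["m00"]]),M["m00"]
def fit(cam,mask,xy0,dims):
    m=mask.astype(np.uint8);c,_=cv2.findContours(m,0,1);h=cv2.convexHull(max(c,key=cv2.contourArea));M=cv2.moments(h)
    t=np.array([M["m10"]/M["m00"],M["m01"]/M["m00"]])
    s=least_squares(lambda v:hull_c(cam,v,*dims)[0]-t,xy0).x
    return s,M["m00"]/hull_c(cam,s,*dims)[1]
B={"small":((.472,-.098),(0,.054,.019,.022)),"medium":((.479,-.267),(0,.071,.0215,.025)),"large":((.432,.293),(0,.088,.024,.028)),"tall":((.476,.074),(0,.105,.0265,.031))}
E
python3 - <<'E'
from h import *
im=bot.camera("top");bot.camera("scene")
cv2.imwrite("pics/crop.png",cv2.resize(im[110:330,100:450],None,fx=2.2,fy=2.2))
for n,(xy,d) in B.items():
  for c in("top","scene"):
    for r in bot.silhouettes(c,f"beaker_{n}_center"):
        s,a=fit(c,r["mask"],xy,d)
        if np.hypot(*(s-xy))<.04: print(n,c,round(r["confidence"],2),s.round(4),"area ratio",round(a,2))
for c in("top","scene"):
  for r in bot.silhouettes(c,"disc_a"):
    s,a=fit(c,r["mask"],(.64,0),(.015,.023,.04,.04)); print("disc",c,round(r["confidence"],2),s.round(4),round(a,2))
E
```

```text
small top 0.73 [ 0.4693 -0.101 ] area ratio 0.94
small scene 0.86 [ 0.4685 -0.0999] area ratio 0.94
medium top 0.81 [ 0.4785 -0.2721] area ratio 0.97
medium scene 0.57 [ 0.4768 -0.2707] area ratio 0.98
large top 0.69 [0.4314 0.2923] area ratio 0.94
large scene 0.83 [0.4301 0.2957] area ratio 0.95
tall top 0.9 [0.473  0.0733] area ratio 0.97
tall scene 0.91 [0.4723 0.0755] area ratio 0.97
disc top 0.86 [ 0.6357 -0.028 ] 0.94
disc top 0.79 [0.6422 0.1812] 0.94
disc top 0.78 [ 0.6318 -0.1331] 0.95
disc top 0.64 [0.6391 0.0769] 0.94
disc scene 0.92 [0.6379 0.0787] 0.92
disc scene 0.92 [ 0.634  -0.0262] 0.93
disc scene 0.87 [0.6418 0.1837] 0.96
disc scene 0.75 [ 0.6298 -0.132 ] 0.94
```

View pics/crop.png

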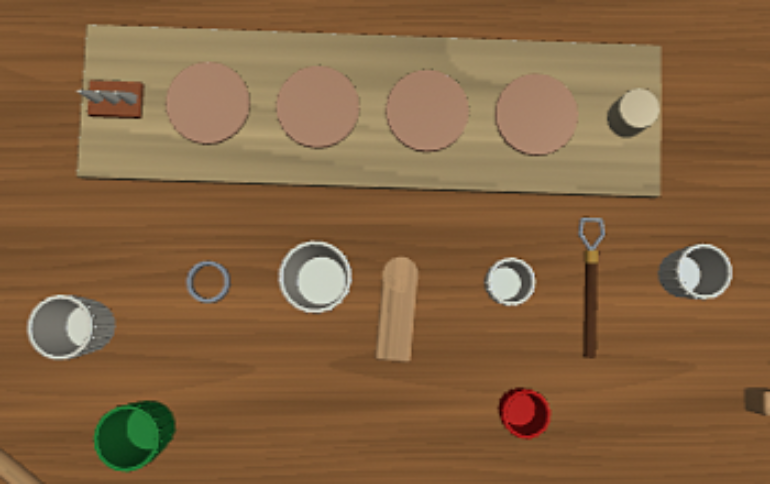

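The crop shows the white small beaker at about (511,281), white large (70,327), white tall (315,277) and white medium (697,271). The red and green look-alikes are apart from these, and both cameras agree to within 3 mm. I start with the large beaker, turning the jaws along x.

```bash
python3 -m inch '[80,-56,0,0,0,-0.39,100, 234,-166,0,0,0,-1.167,100, 234,-166,0,0,0,-1.167,100, 234,-166,0,0,0,-1.167,100, 234,-166,0,0,0,-1.167,100, 234,-166,0,0,0,-1.167,100, 234,-166,0,0,0,-1.167,100, 234,-166,0,0,0,-1.167,100]'
```

```text
clock: 2.07
eef_pos: [0.4354, 0.2899, 0.2531]
tool_rot: [0.651, 0.759, 0.0, 0.001]
ft_force: [0.1, 0.7, -0.3]
grip_width: 0.0852
grasp_force: 0.0
```

```bash
python3 -m inch '[0,0,0,0,0,-0.12,100, 0,0,0,0,0,-0.154,100, 0,0,-40,0,0,-0.154,100, 0,0,-60,0,0,-0.154,100]'; python3 -c "
from h import *
o=bot.get_obs();print(o['eef_pos'],o['tool_rot'],o['joint_vel'])"
```

```text
clock: 2.4
eef_pos: [0.4305, 0.2934, 0.1916]
tool_rot: [0.703, 0.711, 0.0, -0.0]
ft_force: [-1.7, -0.9, -1.2]
grip_width: 0.0855
grasp_force: 0.0
[0.43049742 0.29341409 0.19162655] [ 7.02730059e-01  7.11456579e-01  1.57657264e-05 -3.63514107e-06] [ 0.0043975   0.1655232  -0.43679436 -0.53908651 -0.00183543 -0.0027505 ]
```

```bash
python3 -m inch '[0,0,-35,0,0,0,100, 0,0,-70,0,0,0,100, 0,0,-100,0,0,0,100, 0,0,-120,0,0,0,100, 0,0,-130,0,0,0,100, 0,0,-130,0,0,0,60, 0,0,-130,0,0,0,0, 0,0,-130,0,0,0,0]'; python3 -m inch '[0,0,0,0,0,0,0, 0,0,0,0,0,0,0, 0,0,0,0,0,0,0]'
```

```text
clock: 3.07
eef_pos: [0.4318, 0.2947, 0.0651]
tool_rot: [0.702, 0.712, 0.002, 0.0]
ft_force: [0.9, 0.0, -0.5]
grip_width: 0.0538
grasp_force: 63.0
clock: 3.32
eef_pos: [0.4318, 0.2947, 0.0651]
tool_rot: [0.703, 0.712, 0.002, 0.0]
ft_force: [0.6, -0.1, 5.2]
grip_width: 0.0534
grasp_force: 63.2
```

```bash
python3 -m inch '[0,0,15,0,0,0,0, 0,0,45,0,0,0,0, 0,0,80,0,0,0,0, 10,-16,100,0,0,0,0, 26,-41,100,0,0,0,0, 44,-69,100,0,0,0,0, 64,-101,100,0,0,0,0, 84,-133,100,0,0,0,0]'; python3 -m inch '[20,-32,0,0,0,0,0, 40,-63,0,0,0,0,0, 60,-95,0,0,0,0,0, 80,-127,0,0,0,0,0, 97,-153,0,0,0,0,0, 110,-174,0,0,0,0,0, 116,-184,0,0,0,0,0, 119,-188,0,0,0,0,0]';python3 -m inch '[0,0,-10,0,0,0,0, 0,0,-25,0,0,0,0]'
```

```text
clock: 3.98
eef_pos: [0.5146, 0.1597, 0.1636]
tool_rot: [0.702, 0.712, 0.0, 0.0]
ft_force: [0.1, 0.2, -2.0]
grip_width: 0.0536
grasp_force: 63.5
clock: 4.65
eef_pos: [0.6337, -0.0292, 0.1627]
tool_rot: [0.703, 0.711, -0.0, -0.0]
ft_force: [0.3, 0.5, -1.8]
grip_width: 0.0536
grasp_force: 63.6
clock: 4.82
eef_pos: [0.6341, -0.0262, 0.1392]
tool_rot: [0.702, 0.712, 0.001, 0.001]
ft_force: [0.7, -0.4, -1.2]
grip_width: 0.0537
grasp_force: 63.6
```

```bash
python3 -m inch '[1,-1,-15,0,0,0,0, 1,-1,-30,0,0,0,0, 1,-1,-42,0,0,0,0, 1,-1,-48,0,0,0,0, 1,-1,-50,0,0,0,0, 1,-1,-51,0,0,0,0]'; python3 -m inch '[0,0,-1,0,0,0,0, 0,0,-1,0,0,0,0]'
```

```text
clock: 5.32
eef_pos: [0.6323, -0.0263, 0.0881]
tool_rot: [0.702, 0.712, -0.001, -0.001]
ft_force: [-6.1, 0.8, 10.1]
grip_width: 0.0537
grasp_force: 63.9
clock: 5.48
eef_pos: [0.6323, -0.0263, 0.0881]
tool_rot: [0.702, 0.712, -0.001, -0.001]
ft_force: [-5.9, 0.7, 8.7]
grip_width: 0.0535
grasp_force: 63.9
```

```bash
python3 -m inch '[0,0,0,0,0,0,68, 0,0,0,0,0,0,75, 0,0,0,0,0,0,100, 0,0,0,0,0,0,100, 0,0,10,0,0,0,100, 0,0,35,0,0,0,100, 0,0,70,0,0,0,100, 0,0,105,0,0,0,100]'
python3 - <<'E'
from h import *
for c in ("top","scene"):
    cv2.imwrite(f"pics/{c}2.png",bot.camera(c))
    for r in bot.silhouettes(c,"beaker_large_center"):
        s,a=fit(c,r["mask"],(.635,-.027),(.023,.111,.024,.028)); print(c,round(r["confidence"],2),s.round(4),round(a,2))
E
```

```text
clock: 6.15
eef_pos: [0.6336, -0.0282, 0.1919]
tool_rot: [0.703, 0.712, -0.001, -0.001]
ft_force: [2.1, -0.4, 0.2]
grip_width: 0.0856
grasp_force: 0.0
top 0.96 [0.34   0.2288] 0.95
scene 0.9 [ 0.6309 -0.0257] 1.0
scene 0.76 [0.3589 0.2407] 0.94
```

View pics/scene2.png

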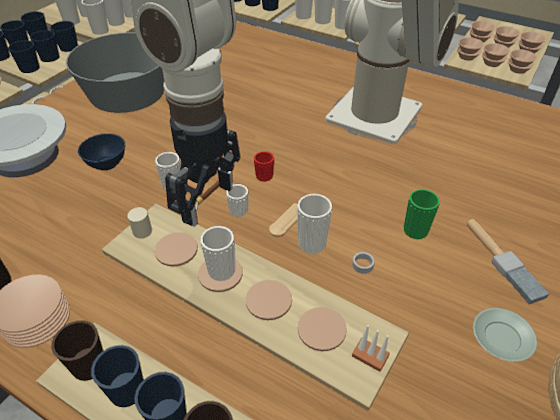

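The scene picture shows the large beaker upright on its disc, at about (218,255). Next is the tall one.

```bash
python3 -m inch '[-25,16,0,0,0,0,100, -60,38,0,0,0,0,100, -95,60,0,0,0,0,100, -130,82,0,0,0,0,100, -150,95,0,0,0,0,100, -162,102,0,0,0,0,100, -162,102,0,0,0,0,100, -162,102,-15,0,0,0,100]'; python3 -m inch '[0,0,-30,0,0,0,100, 0,0,-60,0,0,0,100, 0,0,-85,0,0,0,100, 0,0,-98,0,0,0,100, 0,0,-98,0,0,0,60, 0,0,-98,0,0,0,0, 0,0,-98,0,0,0,0, 0,0,-98,0,0,0,0]'
```

```text
clock: 7.02
eef_pos: [0.4734, 0.0744, 0.1779]
tool_rot: [0.702, 0.712, 0.002, 0.001]
ft_force: [1.2, -0.7, 0.3]
grip_width: 0.0853
grasp_force: 0.0
clock: 7.68
eef_pos: [0.4735, 0.0738, 0.0792]
tool_rot: [0.703, 0.712, 0.001, 0.001]
ft_force: [-0.3, 0.3, -1.0]
grip_width: 0.0599
grasp_force: 64.7
```

```bash
python3 -m inch '[0,0,12,0,0,0,0, 0,0,40,0,0,0,0, 0,-10,75,0,0,0,0, 0,-32,100,0,0,0,0, 0,-68,100,0,0,0,0, 0,-104,100,0,0,0,0, 8,-140,100,0,0,0,0, 22,-172,100,0,0,0,0]'; python3 -m inch '[30,-18,0,0,0,0,0, 65,-30,0,0,0,0,0, 98,-34,0,0,0,0,0, 120,-34,0,0,0,0,0, 132,-34,0,0,0,0,0, 135,-34,0,0,0,0,0, 135,-34,0,0,0,0,0, 135,-34,-8,0,0,0,0]'
```

```text
clock: 8.35
eef_pos: [0.4938, -0.1001, 0.1799]
tool_rot: [0.703, 0.712, 0.0, 0.001]
ft_force: [0.1, 0.1, -1.5]
grip_width: 0.0599
grasp_force: 65.2
clock: 9.02
eef_pos: [0.6298, -0.1323, 0.1722]
tool_rot: [0.702, 0.712, 0.001, 0.001]
ft_force: [-0.2, -0.0, -1.1]
grip_width: 0.0599
grasp_force: 65.5
```

```bash
python3 -m inch '[1,0,-15,0,0,0,0, 1,0,-35,0,0,0,0, 1,0,-52,0,0,0,0, 1,0,-62,0,0,0,0, 1,0,-66,0,0,0,0, 1,0,-68,0,0,0,0, 1,0,-69,0,0,0,0, 1,0,-69,0,0,0,0]'
```

```text
clock: 9.68
eef_pos: [0.631, -0.1324, 0.1023]
tool_rot: [0.702, 0.712, 0.0, 0.001]
ft_force: [-0.0, 0.3, -0.9]
grip_width: 0.0601
grasp_force: 65.5
```

```bash
python3 -m inch '[0,0,-1,0,0,0,0, 0,0,-1,0,0,0,0]'
```

```text
clock: 9.85
eef_pos: [0.6311, -0.1323, 0.1012]
tool_rot: [0.703, 0.712, 0.0, 0.001]
ft_force: [0.7, -0.6, -0.5]
grip_width: 0.06
grasp_force: 65.5
```

```bash
python3 -m inch '[0,0,-1,0,0,0,0, 0,0,-1,0,0,0,0]'; python3 -m inch '[0,0,-0.7,0,0,0,0, 0,0,-0.7,0,0,0,0]'
```

```text
clock: 10.02
eef_pos: [0.6312, -0.1325, 0.1011]
tool_rot: [0.703, 0.712, 0.001, 0.001]
ft_force: [-1.4, 0.1, 3.9]
grip_width: 0.0599
grasp_force: 65.1
clock: 10.18
eef_pos: [0.6312, -0.1326, 0.1011]
tool_rot: [0.703, 0.712, 0.001, 0.001]
ft_force: [-1.7, 0.8, 7.6]
grip_width: 0.0601
grasp_force: 65.0
```

```bash
python3 -m inch '[0,0,0.7,0,0,0,75, 0,0,0.7,0,0,0,82, 0,0,0.7,0,0,0,100, 0,0,0.7,0,0,0,100, 0,0,10,0,0,0,100, 0,0,35,0,0,0,100, 0,0,70,0,0,0,100, 0,0,95,0,0,0,100]'; python3 -m inch '[-25,-23,0,0,0,0,100, -55,-50,0,0,0,0,100, -85,-77,0,0,0,0,100, -115,-104,0,0,0,0,100, -140,-127,0,0,0,0,100, -153,-139,0,0,0,0,100, -153,-139,0,0,0,0,100, -153,-139,-20,0,0,0,100]'
python3 - <<'E'
from h import *
for c in ("top","scene"):
    bot.camera(c)
    for n,xy,h,d in(("tall",(.631,-.1325),.105,(.0265,.031)),("medium",(.478,-.271),.071,(.0215,.025))):
      for r in bot.silhouettes(c,f"beaker_{n}_center"):
        z=.023 if n=="tall" else 0
        s,a=fit(c,r["mask"],xy,(z,z+h,*d)); print(n,c,round(r["confidence"],2),s.round(4),round(a,2))
E
```

```text
clock: 10.85
eef_pos: [0.6307, -0.1322, 0.1961]
tool_rot: [0.702, 0.712, 0.0, 0.0]
ft_force: [0.6, 0.2, 1.1]
grip_width: 0.0855
grasp_force: 0.0
clock: 11.52
eef_pos: [0.4794, -0.2735, 0.1781]
tool_rot: [0.703, 0.711, 0.001, 0.004]
ft_force: [0.4, -0.4, -0.1]
grip_width: 0.085
grasp_force: 0.0
tall top 0.87 [ 0.6316 -0.132 ] 0.93
medium top 0.65 [ 0.479  -0.2719] 0.92
tall scene 0.62 [ 0.6311 -0.1305] 0.96
medium scene 0.72 [ 0.4778 -0.27  ] 1.02
```

```bash
python3 -m inch '[0,1,-30,0,0,0,100, 0,1,-65,0,0,0,100, 0,1,-100,0,0,0,100, 0,1,-118,0,0,0,100, 0,1,-123,0,0,0,100, 0,1,-123,0,0,0,50, 0,1,-123,0,0,0,0, 0,1,-123,0,0,0,0]'; python3 -m inch '[0,0,0,0,0,0,0, 0,0,0,0,0,0,0]'
```

```text
clock: 12.48
eef_pos: [0.4793, -0.271, 0.0527]
tool_rot: [0.702, 0.712, 0.001, 0.002]
ft_force: [-0.3, 0.5, 0.5]
grip_width: 0.0517
grasp_force: 0.0
clock: 12.65
eef_pos: [0.4795, -0.2712, 0.0531]
tool_rot: [0.702, 0.712, 0.001, 0.003]
ft_force: [0.8, 0.3, 6.3]
grip_width: 0.0474
grasp_force: 61.9
```

```bash
python3 -m inch '[0,0,12,0,0,0,0, 0,0,40,0,0,0,0, 0,5,75,0,0,0,0, 0,25,105,0,0,0,0, 0,60,105,0,0,0,0, 0,98,105,0,0,0,0, 0,136,105,0,0,0,0, 0,174,105,0,0,0,0]'; python3 -m inch '[0,38,0,0,0,0,0, 0,76,0,0,0,0,0, 5,112,0,0,0,0,0, 22,143,0,0,0,0,0, 50,164,0,0,0,0,0, 85,173,0,0,0,0,0, 120,175,0,0,0,0,0, 145,175,0,0,0,0,0]'; python3 -m inch '[11,0,0,0,0,0,0, 14,0,-5,0,0,0,0, 14,0,-25,0,0,0,0, 14,0,-45,0,0,0,0]'
```

```text
clock: 13.32
eef_pos: [0.4773, -0.0949, 0.1566]
tool_rot: [0.703, 0.711, 0.001, 0.001]
ft_force: [2.0, 0.1, -1.0]
grip_width: 0.0472
grasp_force: 61.9
clock: 13.98
eef_pos: [0.625, 0.0805, 0.1563]
tool_rot: [0.702, 0.712, 0.001, 0.001]
ft_force: [0.3, -0.5, -0.8]
grip_width: 0.0477
grasp_force: 62.1
clock: 14.32
eef_pos: [0.6369, 0.0788, 0.1112]
tool_rot: [0.703, 0.712, 0.001, 0.001]
ft_force: [-0.5, 1.3, -2.0]
grip_width: 0.0474
grasp_force: 62.1
```

```bash
python3 -m inch '[1,-1,-14,0,0,0,0, 1,-1,-25,0,0,0,0, 1,-1,-31,0,0,0,0, 1,-1,-34,0,0,0,0, 1,-1,-36,0,0,0,0, 1,-1,-37,0,0,0,0, 1,-1,-37,0,0,0,0]'; python3 -m inch '[0,0,-1,0,0,0,0, 0,0,-1,0,0,0,0]'
```

```text
clock: 14.9
eef_pos: [0.6365, 0.0778, 0.0762]
tool_rot: [0.702, 0.712, -0.0, -0.0]
ft_force: [-4.9, -1.2, 7.3]
grip_width: 0.0475
grasp_force: 62.5
clock: 15.07
eef_pos: [0.6367, 0.0778, 0.0762]
tool_rot: [0.702, 0.712, 0.0, 0.0]
ft_force: [-7.4, -1.5, 11.6]
grip_width: 0.048
grasp_force: 62.8
```

```bash
python3 -m inch '[0,0,1,0,0,0,65, 0,0,1,0,0,0,75, 0,0,1,0,0,0,100, 0,0,1,0,0,0,100, 0,0,10,0,0,0,100, 0,0,35,0,0,0,100, 0,0,70,0,0,0,100, 0,0,105,0,0,0,100]'; python3 -m inch '[-30,0,0,0,0,0,100, -65,-15,0,0,0,0,100, -95,-42,0,0,0,0,100, -120,-74,0,0,0,0,100, -145,-107,0,0,0,0,100, -160,-140,0,0,0,0,100, -169,-165,0,0,0,0,100, -169,-178,0,0,0,0,100]';  python3 -m inch '[0,0,-20,0,0,0,100, 0,0,-50,0,0,0,100]'
python3 - <<'E'
from h import *
for c in ("top","scene"):
    bot.camera(c)
    for n,xy,h,d,z in(("medium",(.638,.078),.071,(.0215,.025),.023),("small",(.469,-.1),.054,(.019,.022),0)):
      for r in bot.silhouettes(c,f"beaker_{n}_center"):
        s,a=fit(c,r["mask"],xy,(z,z+h,*d)); print(n,c,round(r["confidence"],2),s.round(4),round(a,2))
E
```

```text
clock: 15.73
eef_pos: [0.6366, 0.0776, 0.1779]
tool_rot: [0.703, 0.712, -0.001, -0.001]
ft_force: [0.8, 0.0, 0.4]
grip_width: 0.0853
grasp_force: 0.0
clock: 16.4
eef_pos: [0.4663, -0.1026, 0.1785]
tool_rot: [0.704, 0.711, -0.0, 0.0]
ft_force: [-0.4, -0.5, -0.2]
grip_width: 0.0856
grasp_force: 0.0
clock: 16.57
eef_pos: [0.4715, -0.1022, 0.1308]
tool_rot: [0.703, 0.711, 0.003, 0.004]
ft_force: [0.5, -0.1, -0.0]
grip_width: 0.0853
grasp_force: 0.0
medium top 0.84 [0.6359 0.0762] 0.95
small top 0.77 [ 0.3513 -0.1091] 0.82
small top 0.49 [ 0.4674 -0.0873] 0.21
medium scene 0.56 [0.6357 0.078 ] 0.93
small scene 0.97 [ 0.3508 -0.1107] 0.9
small scene 0.81 [ 0.4688 -0.0997] 0.93
```

```bash
python3 -m inch '[-1,1,-30,0,0,0,100, -1,1,-60,0,0,0,100, -1,1,-82,0,0,0,100, -1,1,-90,0,0,0,100, -1,1,-91,0,0,0,60, -1,1,-91,0,0,0,0, -1,1,-91,0,0,0,0, -1,1,-91,0,0,0,0]'; python3 -m inch '[0,0,0,0,0,0,0, 0,0,0,0,0,0,0]'
```

```text
clock: 17.53
eef_pos: [0.4696, -0.0996, 0.0387]
tool_rot: [0.702, 0.712, 0.001, 0.002]
ft_force: [-0.3, 0.5, 4.6]
grip_width: 0.0421
grasp_force: 60.0
clock: 17.7
eef_pos: [0.4696, -0.0996, 0.0387]
tool_rot: [0.702, 0.712, 0.001, 0.002]
ft_force: [-0.1, -0.2, 6.7]
grip_width: 0.0414
grasp_force: 60.1
```

```bash
python3 -m inch '[0,0,12,0,0,0,0, 0,0,40,0,0,0,0, 0,5,75,0,0,0,0, 0,25,105,0,0,0,0, 0,60,105,0,0,0,0, 0,98,105,0,0,0,0, 0,136,105,0,0,0,0, 0,174,105,0,0,0,0]'; python3 -m inch '[6,37,0,0,0,0,0, 22,70,0,0,0,0,0, 48,95,0,0,0,0,0, 80,107,0,0,0,0,0, 115,108,0,0,0,0,0, 145,108,0,0,0,0,0, 165,108,0,0,0,0,0, 173,108,0,0,0,0,0]'; python3 -m inch '[0,0,-5,0,0,0,0, 0,0,-20,0,0,0,0, 0,0,-45,0,0,0,0, 0,0,-62,0,0,0,0, 0,0,-70,0,0,0,0, 0,0,-70,0,0,0,0]'
```

```text
clock: 18.37
eef_pos: [0.4674, 0.0762, 0.1426]
tool_rot: [0.703, 0.711, 0.001, 0.0]
ft_force: [1.3, -0.3, -1.3]
grip_width: 0.0414
grasp_force: 60.9
clock: 19.03
eef_pos: [0.6432, 0.1828, 0.1414]
tool_rot: [0.703, 0.711, 0.001, 0.001]
ft_force: [-0.3, -0.5, -1.0]
grip_width: 0.0419
grasp_force: 60.9
clock: 19.53
eef_pos: [0.6377, 0.1822, 0.0689]
tool_rot: [0.702, 0.712, -0.003, -0.002]
ft_force: [-0.3, -0.6, -0.8]
grip_width: 0.042
grasp_force: 61.0
```

```bash
python3 -m inch '[2,0,-4,0,0,0,0, 2,0,-7,0,0,0,0, 2,0,-9,0,0,0,0, 2,0,-10,0,0,0,0, 2,0,-11,0,0,0,0, 2,0,-11,0,0,0,0]'; python3 -m inch '[0,0,-1,0,0,0,0, 0,0,-1,0,0,0,0]'
```

```text
clock: 20.03
eef_pos: [0.6429, 0.183, 0.0617]
tool_rot: [0.702, 0.712, 0.001, 0.0]
ft_force: [0.6, 0.6, 2.6]
grip_width: 0.042
grasp_force: 60.9
clock: 20.2
eef_pos: [0.643, 0.1831, 0.0617]
tool_rot: [0.702, 0.712, 0.001, 0.0]
ft_force: [-2.5, -1.1, 7.6]
grip_width: 0.0414
grasp_force: 60.9
```

```bash
python3 -m inch '[0,0,1,0,0,0,58, 0,0,1,0,0,0,68, 0,0,1,0,0,0,100, 0,0,1,0,0,0,100, 0,0,10,0,0,0,100, 0,0,35,0,0,0,100, 0,0,70,0,0,0,100, 0,0,105,0,0,0,100]'; python3 -m inch '[-40,0,10,0,0,0,100, -80,0,20,0,0,0,100, -120,0,30,0,0,0,100, -160,0,40,0,0,0,100, -200,0,50,0,0,0,100, -240,0,60,0,0,0,100, -260,0,60,0,0,0,100, -260,0,60,0,0,0,100]'
python3 - <<'E'
from h import *
for c in ("top","scene"):
    cv2.imwrite(f"pics/{c}3.png",bot.camera(c))
    for n,xy,h,d in(("large",(.635,-.027),.088,(.024,.028)),("small",(.642,.182),.054,(.019,.022))):
      for r in bot.silhouettes(c,f"beaker_{n}_center"):
        s,a=fit(c,r["mask"],xy,(.023,.023+h,*d)); print(n,c,round(r["confidence"],2),s.round(4),round(a,2))
E
```

```text
clock: 20.87
eef_pos: [0.6415, 0.1825, 0.1648]
tool_rot: [0.703, 0.712, -0.001, -0.001]
ft_force: [0.9, -0.6, 0.7]
grip_width: 0.0854
grasp_force: 0.0
clock: 21.53
eef_pos: [0.3786, 0.1824, 0.2261]
tool_rot: [0.702, 0.712, 0.0, -0.0]
ft_force: [-0.2, -0.4, 0.3]
grip_width: 0.0852
grasp_force: 0.0
large top 0.92 [ 0.6325 -0.0276] 0.95
small top 0.9 [0.6435 0.1804] 0.85
small top 0.86 [ 0.3547 -0.1097] 0.88
large scene 0.6 [ 0.631  -0.0255] 1.01
small scene 0.98 [0.6429 0.183 ] 0.9
small scene 0.57 [ 0.3731 -0.0963] 0.9
small scene 0.31 [0.6658 0.1936] 1.56
```

View pics/scene3.png

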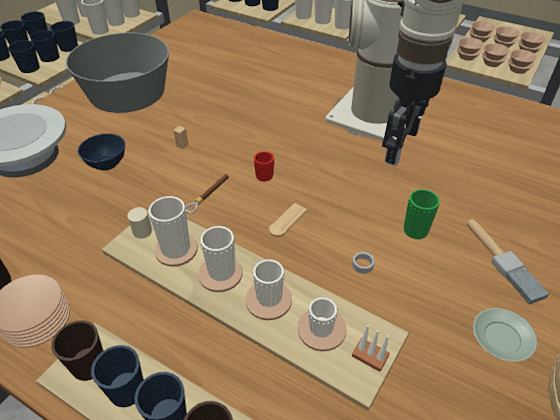

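View pics/top3.png

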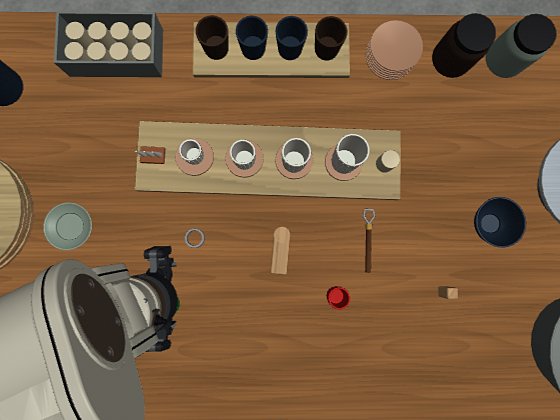

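Both pictures show all four beakers upright and centred on their discs, with small (322,318), medium (268,284), large (218,255) and tall (170,230) in the scene view. The arm is clear of everything.

```bash
python3 -c "
from workcell import bot
print(bot.job_done())"
```

```text
the job is handed in; nothing more can be done
None
```

I handed the job in at about 22 s: the four white beakers stand upright on their own discs, each measured within about 4 mm of the middle, running from the shortest next to the cones to the tallest at the far end.

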